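# Drive the stuck bushing out of the bearing housing with the right drift

### The arm

A 7-joint arm with a two-finger parallel gripper is mounted at the origin on a cart in front of the work surface, level with it; the furniture and walls round the work are solid. World frame = base frame: x ahead of the robot, y to its left, z up, the work surface at z = 0. Lengths are in m, angles in rad, forces in N, time in s.
With the tool pointing down it reaches from about 0.35 to 0.9 m from the base axis. Payload 8.1 kg.
Tool frame: the origin (TCP) lies midway between the tips of the shut fingers; the grasp point (between the pads) lies arm.tcp_to_grasp behind it (arm.tcp_to_grasp is the distance from the TCP to the grasp point, in m); z points along the fingers, y is the line along which they close (so a half turn about z gives the same grasp; the last joint's range is limited). The gripper opens to 92 mm and grips with 3 to 60 N. Pads are 19 mm wide; open, the fingers measure 130 mm over their backs; the gripper's body (75 mm by 190 mm) begins 47 mm behind the grasp point.
Start: joints at [1.096, 0.434, 0.025, 1.573, -0.012, 1.134, -0.075], TCP at [0.227, -0.582, 0.227] pointing down, gripper open.
Joint ranges: [-2.62, 2.62], [-0.44, 2.09], [-1.27, 1.32], [0.08, 2.57], [-1.32, 4.46], [0.12, 2], [-2.74, 2.74]. Speed limits (rad/s): [2.22, 2.22, 3.01, 3.01, 3.14, 3.14, 3.14].

### API

Orientations are given as a rotation vector (axis times angle).
In Python, from cell import observe, get_image, arm gives the robot as it stands. The module is installed in compiled form; this text tells all that it offers.
- The arm moves only by the tool drive_tool, never from a script. Its argument "steps" is a list of rows, each a list of 5 numbers: the closure, from 0 (fully open) to 1 (shut), then the shift along the world's x, y, z in mm, then the turn about the world's z in rad. In form: [[hand, x, y, z, roll], ...]. A call has 1 to 20 rows; each row shifts and turns the commanded pose from where the row before left it; what a row does not reach is not made up. A row lasts 1/12 s, in which the tool goes at most 41.7 mm and 7.16 degrees, less where a joint would pass 70% of its speed; a pose out of reach is approached as far as the arm can. A call with a gripper value outside its range is refused whole. The fingers move at their own pace and stop on an object; "grip_force" is the grip in N (left out, the last holds). Time passes only in rows, so rows that do not move let the fingers close. It gives the time, the measured TCP pose, the force, the opening and the grip force at its end, in the units of the state.
- observe(): the state, without advancing time (a new reading comes with each control period).
- get_image(name): name is "side" or "top" or "wrist"; returns a dict with "image" (420x560x3 uint8, red, green, blue), "vfov" (degrees; the focal length in pixels is half the picture's height over the tangent of half this angle, whatever the lens; pixels are square), "cx", "cy" (the principal point, pixels), "k1" (the pictures are not rectified: a ray, as slopes to the right and down, at radius r is drawn at 1 + k1 r^2 times it, then the intrinsics apply), "xyz" and "attitude" of the camera in the world. Camera axes: x right, y down, z forward; pixel columns grow to the right and rows downward; lengths in m; the calibration is good to about 2 mm. A picture is of the moment at which its call begins. There is no depth.
- arm.sign_off(): hands the job in; it is judged then, once.
The state is a dict: "clock": time; "joints": joint angles; "dq": joint speeds; "joint_efforts": joint torques, N m; "position": TCP position; "ee_rot": TCP orientation; "force": force on the tool from outside, world axes, zero at the start; "ft_torque": the same for the moment, N m; "width": opening from 0.0 (shut) to 1.0 (fully open); "gripper_force": force on a finger pad.
Only numpy, scipy, OpenCV 4.12 (cv2) and the standard library are available. Lean on these libraries where they do the work, as an engineer would, in place of code of your own. Each camera call takes 0.05 s, during which the arm holds its last target. There are 200 camera calls.

### The job

A worn brass bushing is stuck in the bore of the green bearing housing on the knock-out stand. Take the drift whose steel nose fits through the bore (the slim one with the yellow handle) and, holding it, push it down through the bore from above until its guard is down on the housing and the bushing has dropped into the catch tray below. Leave that drift standing in the bore with its guard on the housing, and leave the fat drift with the black handle alone.

Things in the scene. Friction and masses are not known exactly. Their poses are not given: they have to be found in the camera images.
- slim_drift: Drift to use, upright, nose down. Origin: nose tip, 10 mm over the bench at the start; +z up: steel nose d 18 mm to z 50, guard disc d 52 mm to z 56, yellow round handle d 26 mm to z 112; 0.2 kg. Its guard rests on a fixed light wooden holder 72x72x60 mm, the nose in its 27 mm hole: lift over 60 mm to clear. Fingertips just above the guard can push on it.
- fat_drift: Wrong drift, leave alone: same lengths, but nose d 40 mm (too fat for the bore), guard d 56 mm and black handle, upright in a like holder. Origin: centre of its nose tip. The two holders may change places.
- stand: Fixed knock-out stand, 124x124 mm: wooden base with felt-lined catch tray (felt 8 mm up, rims 20 mm), cheeks at its +y and -y sides, on them the green housing 100x112 mm, underside 60 mm and top 95 mm above the bench, low bolt heads at its corners. A vertical bore, d 32 mm, runs through its middle. Origin: underside centre, on the bore's axis; z up.
- bushing: Brass, d 30 mm, 26 mm tall, dark 8 mm hole; held tight in the bore by spring balls in its wall. Origin: its centre, 75 mm above the bench at the start; top face 7 mm below the housing's top. About 8 to 15 N down moves it; after about 25 mm it drops into the tray. With the guard on the housing the drift's nose tip is 45 mm above the bench.
Mind the look-alikes: they are no part of the job. There is more than one size of the slim_drift; the job needs the smallest.

How it is judged:
On the way:
1. the bushing is out below the housing while the fingers hold the slim drift with its nose in the bore (z of bushing in the frame of stand below 0.046 m and z of slim_drift in the frame of stand below 0.08 m and horizontal distance between slim_drift and stand below 0.012 m and contact force between the fingers and slim_drift above 1 N), for 0.1 s.
At the end, for the whole second after the job is handed in: Bushing at rest in the tray (centre under 35 mm above the stand's underside, within 60 mm of the bore axis); slim drift released and still in the bore, upright within 10 degrees, nose tip within 14 mm of the axis, guard down on the housing within 7 mm (z of bushing in the frame of stand below 0.035 m and horizontal distance between bushing and stand below 0.06 m and linear speed of each of bushing, slim_drift below 0.03 m/s and z of slim_drift in the frame of stand below 0.052 m and horizontal distance between slim_drift and stand below 0.014 m and angle between slim_drift's own z axis and vertical below 0.17 rad); the robot touches nothing.
It fails at once if the fat drift is moved more than 30 mm (distance of fat_drift from where it was at the start of the episode above 0.03 m).
It also fails if it takes over 35 s, if anything falls off the work surface, if the arm or the gripper's body presses on something with over 40 N, if the wrist force passes 120 N, or if a joint passes its speed limit or range.

## Working session

There is one attempt and no reset: what is moved stays moved. The work goes in short steps, Python scripts to look and compute and a tool call to move; the robot and the scene stay as the last step left them, time stands still between calls to the robot, and variables do not carry over. Pictures are saved under pics/ and viewed, at most 10 in all, crops included, and the job is handed in when it is done.

Besides the shell and the picture viewer there is one more tool, called after ">>>" as name(argument=value, ...) on one line, values as JSON. drive_tool: Moves the arm, as the interface text tells. Its arguments: {"type":"object","properties":{"steps":{"type":"array"},"grip_force":{"type":"number"}},"required":["steps"]}

```bash
mkdir -p pics
cat > h.py <<'E'
import numpy as np, cv2
from scipy.spatial.transform import Rotation as R
from cell import observe,get_image,arm
def snap(n,f):
    d=get_image(n); cv2.imwrite('pics/'+f,cv2.cvtColor(d['image'],cv2.COLOR_RGB2BGR)); return d
def ray(d,u,v):
    h=d['image'].shape[0]; f=h/2/np.tan(np.radians(d['vfov'])/2)
    p=np.array([(u-d['cx'])/f,(v-d['cy'])/f]); q=p.copy()
    for _ in range(30): q=p/(1+d['k1']*(q@q))
    a=np.array(d['attitude'],float)
    M=a if a.shape==(3,3) else (R.from_rotvec(a).as_matrix() if a.size==3 else R.from_quat(a).as_matrix())
    return np.array(d['xyz']),M@np.array([q[0],q[1],1])
def onz(d,u,v,z):
    o,r=ray(d,u,v); return o+r*(z-o[2])/r[2]
E
python3 - <<'E'
from h import *
o=observe(); print(o, arm.tcp_to_grasp)
a=snap('top','t0.png'); b=snap('side','s0.png')
for d in(a,b): print({k:d[k] for k in d if k!='image'})
E
```

```text
{'clock': 0.0, 'joints': array([ 1.09642677,  0.43519509,  0.02497546,  1.57409913, -0.01162045,
        1.13399853, -0.07508211]), 'dq': array([-0.00078029,  0.00012573, -0.00151488, -0.00185543, -0.00132907,
       -0.00032436, -0.00090897]), 'joint_efforts': array([-9.51898869e-05, -6.67852736e+01,  9.84710902e-01, -3.14453602e+01,
       -6.05778024e-02,  4.29258286e-02,  2.02144670e-04]), 'position': array([ 0.22680541, -0.58184442,  0.22596154]), 'ee_rot': array([-3.08601630e+00, -5.80242700e-01,  6.39993628e-04]), 'force': array([-0.02141859, -0.62875231,  0.20084959]), 'ft_torque': array([0.00568169, 0.05081623, 0.01467336]), 'gripper_force': 0.0, 'width': 0.9985992008571576} 0.0188
{'vfov': 42.88118786530276, 'cx': 275.5853722440607, 'cy': 205.17778040225917, 'k1': -0.01636423482045363, 'xyz': array([ 0.35226539, -0.12207319,  1.06448155]), 'attitude': array([-2.15691917,  2.12778975, -0.1167646 ])}
{'vfov': 43.77620170500229, 'cx': 273.37302978002026, 'cy': 206.08632555246896, 'k1': -0.11229441772822901, 'xyz': array([-0.17621824, -1.1038913 ,  0.57710295]), 'attitude': array([-1.90676077,  0.52898421, -0.38189265])}
```

View pics/t0.png

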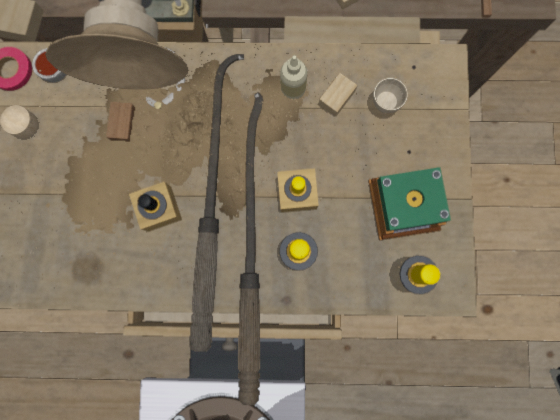

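View pics/s0.png

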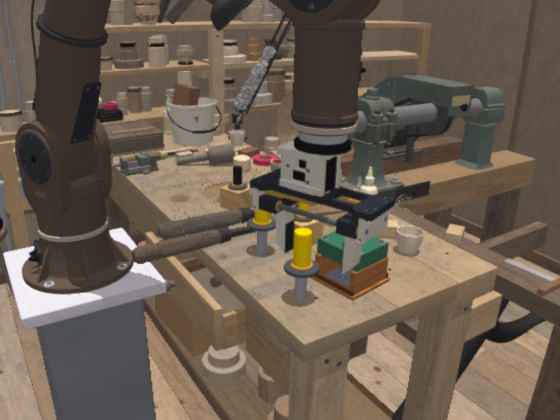

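Yellow-handled candidates in the top view: A (298,187) in the light wooden holder, B (299,250) and C (420,275), both standing free with larger guards. A fits the description (holder, smallest). I'll confirm it with measured sizes and a crop.

Run:
```python
from h import *
d=snap('top','t1.png'); im=cv2.cvtColor(d['image'],cv2.COLOR_RGB2BGR); hsv=cv2.cvtColor(im,cv2.COLOR_BGR2HSV)
def comps(m,amin):
    n,l,s,c=cv2.connectedComponentsWithStats(m.astype(np.uint8)); return [(c[i].round(1),s[i]) for i in range(1,n) if s[i][4]>amin]
y=cv2.inRange(hsv,(24,200,120),(34,255,255))
for c,s in comps(y,40): print('yellow',c,s,'z.122',onz(d,*c,.122).round(4))
# guards: dark bluish-grey discs
g=((hsv[...,2]<110)&(hsv[...,2]>40)&(hsv[...,1]<90)).astype(np.uint8)
for n,(u,v) in dict(A=(298,187),B=(299,250),C=(420,275)).items():
    w=np.zeros_like(g); cv2.circle(w,(u,v),26,1,-1); m=((g|(y>0))&w).astype(np.uint8)
    m=cv2.morphologyEx(m,cv2.MORPH_OPEN,np.ones((3,3)))
    k=max(cv2.findContours(m,0,1)[0],key=cv2.contourArea); c,r=cv2.minEnclosingCircle(k); 
    print(n,np.round(c,1),'r',round(r,1),onz(d,*c,.066).round(4),'diam',2*r/535*1.0)
# housing
h=cv2.inRange(hsv,(65,80,30),(95,255,200)); h[:, :360]=0; h[:150]=0; h[250:]=0
k=max(cv2.findContours(h,0,1)[0],key=cv2.contourArea); r=cv2.minAreaRect(k)
bx=cv2.boxPoints(r); P=np.array([onz(d,*p,.095) for p in bx]); print('housing',r,'\n',P.round(4),P.mean(0).round(4),np.linalg.norm(P[1]-P[0]),np.linalg.norm(P[2]-P[1]))
b=cv2.inRange(hsv,(15,120,120),(30,255,255)); b[:,:400]=0;b[:,430:]=0;b[:185]=0;b[215:]=0
for c,s in comps(b,20): print('brass',c,s,onz(d,*c,.088).round(4))
c1=cv2.resize(im[150:300,255:455],None,fx=3.9,fy=3.9,interpolation=cv2.INTER_CUBIC); cv2.imwrite('pics/c1.png',c1)
```

```text
yellow [298.2 183.5] [291 177  14  16 156] z.122 [ 0.5167 -0.1392  0.122 ]
yellow [298.8 249. ] [289 239  21  21 329] z.122 [ 0.4    -0.1414  0.122 ]
yellow [429.2 274.1] [420 265  20  19 314] z.122 [ 0.3594 -0.3686  0.122 ]
A [297.3 187.9] r 13.0 [ 0.518  -0.1387  0.066 ] diam 0.04869937718471634
B [297.  251.4] r 20.5 [ 0.3982 -0.1392  0.066 ] diam 0.07663627695814472
C [415.5 274.8] r 22.2 [ 0.3583 -0.358   0.066 ] diam 0.0828932860187281
housing ((413.4594421386719, 198.75674438476562), (54.58046340942383, 64.44439697265625), 80.53767395019531) 
 [[ 0.5349 -0.2845  0.095 ]
 [ 0.556  -0.4012  0.095 ]
 [ 0.4568 -0.4148  0.095 ]
 [ 0.4361 -0.2997  0.095 ]] [ 0.4959 -0.35    0.095 ] 0.11860234801344209 0.10018583184194435
brass [414.1 198.3] [407 191  15  16 184] [ 0.4975 -0.3529  0.088 ]
```

View pics/c1.png

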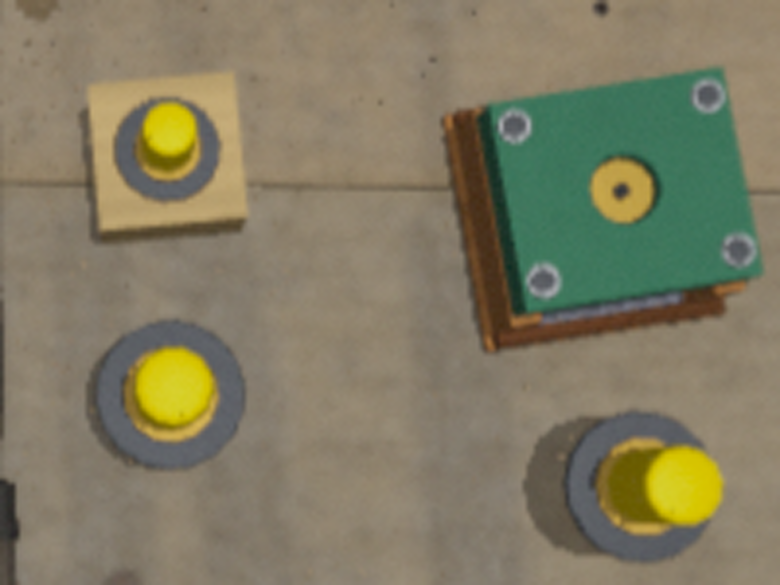

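A (298,187) is confirmed: it sits in the light holder and its guard is about 50 mm against about 77 and 83 mm for B and C. It stands at about (0.517, -0.139). The bore is at about (0.497, -0.352). I'll rise over C, then approach A.

>>> drive_tool(steps=[[0,0,0,30,-0.12],[0,0,0,30,-0.12],[0,0,0,30,-0.12],[0,18,28,0,0],[0,18,28,0,0],[0,18,28,0,0],[0,18,28,0,0],[0,18,28,0,0],[0,18,28,0,0],[0,18,28,0,0],[0,18,28,0,0],[0,18,28,0,0],[0,18,28,0,0],[0,18,28,0,0],[0,18,28,0,0],[0,18,27,0,0],[0,18,26,0,0],[0,18,26,0,0],[0,20,28,0,0]], grip_force=25)

```text
clock: 1.73
position: [0.5173, -0.1384, 0.3167]
ee_rot: [3.141, 0.017, -0.001]
force: [1.3, -1.4, -0.5]
width: 0.994
gripper_force: 0.0
```

Run:
```python
from h import *
d=snap('wrist','w0.png'); o=observe(); print(o['clock'],o['position'],o['ee_rot'],o['force'],{k:d[k] for k in d if k!='image'})
```

```text
1.7833 [ 0.52108889 -0.13056738  0.31648458] [-3.13747692e+00 -3.02077342e-02 -2.78466295e-03] [2.82261086 5.68475073 0.44963558] {'vfov': 59.30388788878818, 'cx': 280.01689435248494, 'cy': 206.72061964941076, 'k1': 0.011501219159034473, 'xyz': array([ 0.59464754, -0.13830364,  0.47514585]), 'attitude': array([ 2.0770737 , -2.05439322, -0.29728093])}
```

View pics/w0.png

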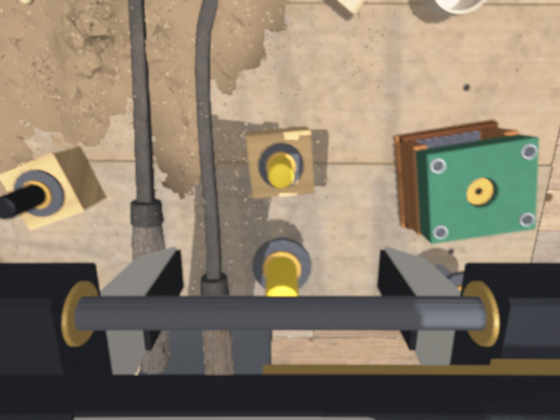

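The wrist view shows A's guard at (281,163) and handle at (281,172), the bore at (480,190), and the fat drift at (40,195), well clear. I'll refine A and the bore from this view.

Run:
```python
from h import *
for t in range(2):
  d=get_image('wrist'); o=observe()
  im=cv2.cvtColor(d['image'],cv2.COLOR_RGB2BGR); hsv=cv2.cvtColor(im,cv2.COLOR_BGR2HSV)
  def big(m,u0,u1,v0,v1):
    w=np.zeros_like(m); w[v0:v1,u0:u1]=m[v0:v1,u0:u1]
    return max(cv2.findContours(w,0,1)[0],key=cv2.contourArea)
  k=big(cv2.inRange(hsv,(0,0,30),(179,110,130)),255,310,138,190)
  c=cv2.minEnclosingCircle(cv2.convexHull(k)); print('guard',np.round(c[0],1),c[1],onz(d,*c[0],.066).round(4))
  k=big(cv2.inRange(hsv,(24,180,90),(34,255,255)),255,310,138,200); x,y,w,h=cv2.boundingRect(k)
  u,v=x+w/2,y+h-w/2; print('handle',x,y,w,h,onz(d,u,v,.122).round(4))
  k=big(cv2.inRange(hsv,(15,120,90),(30,255,255)),455,505,170,212); c=cv2.minEnclosingCircle(k)
  print('bush',np.round(c[0],1),c[1],onz(d,*c[0],.088).round(4))
  k=big(cv2.inRange(hsv,(65,80,30),(95,255,220)),400,560,120,250); r=cv2.minAreaRect(k)
  print('housing',np.round(r[0],1),onz(d,*r[0],.095).round(4)); print(o['position'].round(4),o['ee_rot'].round(4),o['clock'],np.abs(o['dq']).max())
```

```text
guard [289.3 169.9] 22.63434410095215 [ 0.5211 -0.141   0.066 ]
handle 279 162 22 30 [ 0.5207 -0.1406  0.122 ]
bush [488.2 197.8] 14.538858413696289 [ 0.499 -0.356  0.088]
housing [487.9 194.7] [ 0.5041 -0.351   0.095 ]
[ 0.5195 -0.1331  0.3164] [-3.1384e+00 -3.1400e-02 -1.1000e-03] 1.8333 0.07391736337520703
guard [287.4 168.5] 22.687660217285156 [ 0.5209 -0.1416  0.066 ]
handle 277 160 21 31 [ 0.5194 -0.1408  0.122 ]
bush [486.5 197. ] 14.534542083740234 [ 0.4982 -0.3568  0.088 ]
housing [486.  193.4] [ 0.5039 -0.3516  0.095 ]
[ 0.5181 -0.1362  0.3163] [-3.1402e+00 -2.7000e-02  7.0000e-04] 1.8833 0.057404147455898016
```

>>> drive_tool(steps=[[0,3,-2,-10,0],[0,0,0,-25,0],[0,0,0,-25,0],[0,0,0,-25,0],[0,0,0,-25,0],[0,0,0,-25,0],[0,0,0,-25,0],[0,0,0,-25,0],[0,0,0,-20,0],[0,0,0,-15,0],[0,0,0,-10,0],[0,0,0,-10,0],[0,0,0,-4,0],[0,0,0,0,0],[0,0,0,0,0],[0,0,0,0,0]])

```text
clock: 3.22
position: [0.5206, -0.1415, 0.0735]
ee_rot: [3.141, 0.018, 0.002]
force: [0.1, 0.3, 0.4]
width: 0.998
gripper_force: 0.0
```

Run:
```python
from h import *
d=snap('wrist','w1.png'); o=observe(); print(o['clock'],o['position'],o['ee_rot'],o['force'])
```

```text
3.2667 [ 0.52066125 -0.14147378  0.07358746] [3.14113485e+00 1.82915964e-02 2.39620564e-03] [1.18172734 0.52788286 0.27381477]
```

View pics/w1.png

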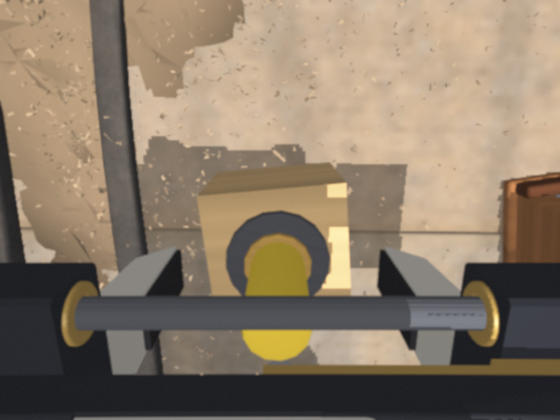

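The handle is centred between the fingers, with the guard at (278,258). I'll go down 4 mm and grip.

>>> drive_tool(steps=[[0,0,0,-4,0],[0,0,0,0,0],[1,0,0,0,0],[1,0,0,0,0],[1,0,0,0,0],[1,0,0,0,0],[1,0,0,0,0],[1,0,0,0,0],[1,0,0,0,0],[1,0,0,0,0],[1,0,0,0,0],[1,0,0,0,0]], grip_force=45)

```text
clock: 4.27
position: [0.52, -0.1413, 0.0687]
ee_rot: [3.141, 0.018, 0.0]
force: [0.1, 0.7, 0.8]
width: 0.326
gripper_force: 0.0
```

>>> drive_tool(steps=[[1,0,0,0,0],[1,0,0,0,0],[1,0,0,0,0],[1,0,0,0,0],[1,0,0,0,0]])

```text
clock: 4.68
position: [0.5201, -0.1412, 0.0687]
ee_rot: [-3.141, -0.018, -0.0]
force: [-0.0, 0.1, 0.2]
width: 0.277
gripper_force: 45.0
```

>>> drive_tool(steps=[[1,0,0,10,0],[1,0,0,20,0],[1,0,0,25,0],[1,0,0,25,0],[1,0,0,25,0],[1,0,0,15,0],[1,0,0,10,0],[1,-2,-20,0,0],[1,-2,-25,0,0],[1,-3,-30,0,0],[1,-3,-30,0,0],[1,-3,-30,0,0],[1,-3,-30,0,0],[1,-2,-25,0,0],[1,-2,-15,0,0],[1,-1,-10,0,0],[1,0,0,0,0],[1,0,0,0,0],[1,0,0,0,0],[1,0,0,0,0]])

```text
clock: 6.35
position: [0.4997, -0.3543, 0.1988]
ee_rot: [-3.141, -0.022, -0.0]
force: [-0.1, 0.5, -1.5]
width: 0.282
gripper_force: 45.0
```

```bash
cat > see.py <<'E'
from h import *
import sys
n=sys.argv[1]
d=snap('wrist','w%s.png'%n); t=snap('top','t%s.png'%n); s=snap('side','s%s.png'%n); o=observe(); print(o['clock'],o['position'],o['ee_rot'],o['force'],np.abs(o['dq']).max(),o['width'])
w=cv2.cvtColor(d['image'],4)
sc=cv2.cvtColor(s['image'],4)
P=o['position']
def crop(d,p,r):
    f=210/np.tan(np.radians(d['vfov'])/2);M=R.from_rotvec(d['attitude']).as_matrix().T
    q=M@(p-d['xyz']); u,v=int(f*q[0]/q[2]+d['cx']),int(f*q[1]/q[2]+d['cy']); print(u,v)
    i=cv2.copyMakeBorder(cv2.cvtColor(d['image'],4),r,r,r,r,cv2.BORDER_CONSTANT); return cv2.resize(i[v:v+2*r,u:u+2*r],(390,390),interpolation=2)
cv2.imwrite('pics/m%s.png'%n,np.hstack([crop(s,P-[0,0,.04],70),cv2.resize(w[120:400,140:420],(390,390),interpolation=2)]))
E
python3 see.py 2
```

```text
6.5 [ 0.49947674 -0.3552414   0.19890801] [-3.14133944e+00 -2.07897793e-02 -4.09324376e-04] [ 0.31145007  0.52558236 -1.58242588] 0.007008716935105804 0.2808633949943567
356 213
```

View pics/m2.png

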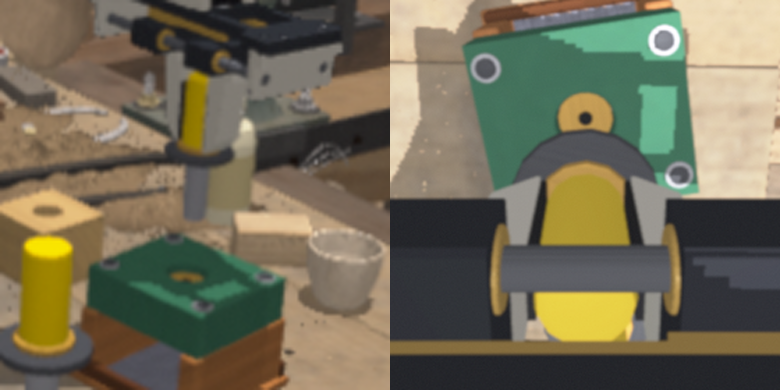

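The drift hangs upright over the stand, with the bushing's hole at about (280,205) in the wrist image. I'll measure the nose-to-bore offset from this view and the side view.

Run:
```python
from h import *
d=get_image('wrist'); s=get_image('side'); o=observe(); P=o['position']
hsv=cv2.cvtColor(d['image'],cv2.COLOR_RGB2HSV)
b=cv2.inRange(hsv,(15,120,90),(30,255,255)); b[:, :255]=0;b[:,305:]=0;b[:180]=0;b[222:]=0
g=d['image'].sum(2).astype(int); sub=g[195:214,270:291]; ys,xs=np.nonzero(sub<sub.min()+60)
u,v=xs.mean()+270,ys.mean()+195; print('hole',u,v,len(xs),onz(d,u,v,.088).round(4))
cs=[c for c in cv2.findContours(b,0,1)[0]]; k=max(cs,key=cv2.contourArea)[:,0,:]
W=np.array([onz(d,*p,.088) for p in k]); c0=onz(d,u,v,.088); W=W[W[:,0]>c0[0]+.003]
fit=lambda W:np.linalg.lstsq(np.c_[2*W[:,:2],np.ones(len(W))],(W[:,:2]**2).sum(1),rcond=None)[0]
f=fit(W); print('bush fit',f[:2].round(4),'r',np.sqrt(f[2]+f[:2]@f[:2]))
# guard top edge arc at z .196 : per column first dark-grey pixel below green
zt=P[2]-.0687+.066; A=[]
for x in range(238,326,3):
    col=hsv[195:265,x].astype(int); m=(col[:,1]<90)&(col[:,2]<110)
    r=[i for i in range(len(m)-3) if m[i:i+4].all()]
    if r and r[0]>3: A.append(onz(d,x,195+r[0]-.5,zt))
f=fit(np.array(A)); print('guard fit',f[:2].round(4),'r',np.sqrt(f[2]+f[:2]@f[:2]),len(A),'TCP',P.round(4))
# side: bore ellipse dark/brass; nose columns
cv2.imwrite('pics/sx.png',cv2.cvtColor(s['image'],4))
h2=cv2.cvtColor(s['image'],cv2.COLOR_RGB2HSV)
M=R.from_rotvec(s['attitude']).as_matrix().T; ff=210/np.tan(np.radians(s['vfov'])/2)
def proj(p):
    q=M@(np.array(p)-s['xyz']); a=q[:2]/q[2]; a=a*(1+s['k1']*(a@a)); return a*ff+[s['cx'],s['cy']]
print('proj bore',proj([c0[0],c0[1],.095]),'nose tip',proj([P[0],P[1],P[2]-.0587]))
m=cv2.inRange(h2,(65,80,20),(95,255,220)); x,y=proj([c0[0],c0[1],.095]).astype(int)
for yy in range(y-5,y+6): print(yy,''.join('G' if m[yy,j] else '.' for j in range(x-14,x+15)),x-14)
xn,yn=proj([P[0],P[1],P[2]-.045]).astype(int)
for yy in (yn-4,yn,yn+4): print(yy,xn-10,s['image'][yy,xn-10:xn+11].sum(1)//3)
```

```text
hole 278.5 204.0 44 [ 0.4992 -0.355   0.088 ]
bush fit [ 0.4979 -0.3549] r 0.014905431284977596
guard fit [ 0.5078 -0.3562] r 0.020349897929993675 29 TCP [ 0.4992 -0.3558  0.1989]
proj bore [354.10091729 240.86126382] nose tip [356.06690698 221.4698708 ]
235 GGGGGGGGGGGGGGGGGGGGGGGGGGGGG 340
236 GGGGGGGGGGGGGGGGGGGGGGGGGGGGG 340
237 GGGGGGGGGGGGGGGGGGGGGGGGGGGGG 340
238 GGGGGGGGGGGGGGGGGGGGGGGGGGGGG 340
239 GGGGGGGGGGGGGGGGGGGGGGGGGGGGG 340
240 GGGGGGGG........GGGGGGGGGGGGG 340
241 GGGGGGG............GGGGGGGGGG 340
242 GGGGGGG.............GGGGGGGGG 340
243 GGGGGGGG...........GGGGGGGGGG 340
244 GGGGGGGGGGGGGG....GGGGGGGGGGG 340
245 GGGGGGGGGGGGGGGGGGGGGGGGGGGGG 340
211 346 [100 122 112 109 104 101  95  89  92  94  95  95  93  92  95 102 107 109
 110 111 113]
215 346 [126 131 131 123 119 109  90  89  93  94  96  95  92  92  98 105 108 110
 111 112 113]
219 346 [127 128 121 117 117 108  92  91  94  95  95  93  93  99 113 123 125 125
 127 128 129]
```

The bore is within about 1 mm of the held drift's axis, against 7 mm of clearance. I'll lower it to bushing contact.

>>> drive_tool(steps=[[1,-1,1,-10,0],[1,0,0,-10,0],[1,0,0,-10,0],[1,0,0,-10,0],[1,0,0,-5,0],[1,0,0,-3,0],[1,0,0,-3,0],[1,0,0,-3,0],[1,0,0,0,0],[1,0,0,0,0]])

```text
clock: 7.43
position: [0.4982, -0.3554, 0.1449]
ee_rot: [3.141, 0.018, 0.001]
force: [0.4, 0.3, -1.5]
width: 0.277
gripper_force: 45.0
```

>>> drive_tool(steps=[[1,0,0,-3,0],[1,0,0,-3,0],[1,0,0,-3,0],[1,0,0,-3,0],[1,0,0,-3,0],[1,0,0,0,0]])

```text
clock: 7.93
position: [0.4985, -0.3556, 0.1305]
ee_rot: [3.141, 0.018, 0.002]
force: [0.5, 0.0, -2.5]
width: 0.276
gripper_force: 45.0
```

```bash
python3 see.py 3
```

```text
8.0833 [ 0.49833572 -0.35547755  0.12999956] [3.14109822e+00 1.84532293e-02 1.12530317e-03] [-0.29187493 -0.9162536   0.5021893 ] 0.0022715243268013664 0.2769014586706976
353 243
```

View pics/m3.png

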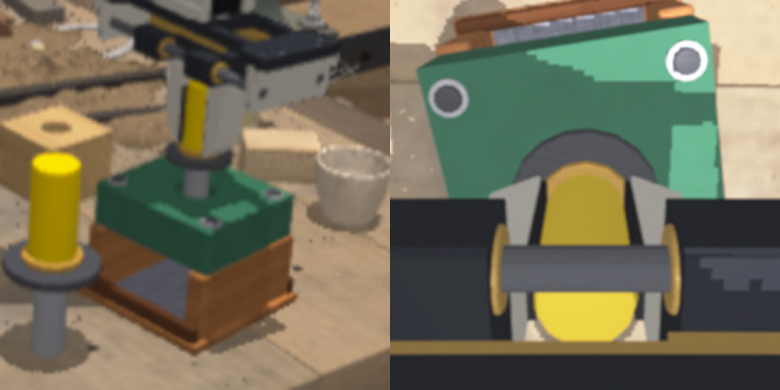

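The nose is in the bore and the drift has not slipped in the fingers. I'll keep pushing.

>>> drive_tool(steps=[[1,0,0,-3,0],[1,0,0,-3,0],[1,0,0,-3,0],[1,0,0,-3,0],[1,0,0,-3,0],[1,0,0,-3,0],[1,0,0,-3,0],[1,0,0,0,0],[1,0,0,0,0],[1,0,0,0,0]])

```text
clock: 8.92
position: [0.4981, -0.3554, 0.1088]
ee_rot: [3.141, 0.018, 0.0]
force: [-1.1, 0.3, -2.5]
width: 0.279
gripper_force: 45.0
```

>>> drive_tool(steps=[[1,0,0,-2,0],[1,0,0,-2,0],[1,0,0,-1,0],[1,0,0,-1,0],[1,0,0,0,0],[1,0,0,0,0],[1,0,0,0,0],[1,0,0,0,0]])

```text
clock: 9.58
position: [0.4981, -0.3553, 0.1038]
ee_rot: [3.141, 0.018, 0.001]
force: [-3.8, 2.5, 8.1]
width: 0.276
gripper_force: 45.0
```

```bash
python3 see.py 4
```

```text
9.7333 [ 0.49802109 -0.35528378  0.10374073] [3.14125170e+00 1.83528557e-02 4.80140948e-04] [-3.06994233  2.81215941  8.80535056] 0.0013228973268703398 0.27229249184097604
352 254
```

View pics/m4.png

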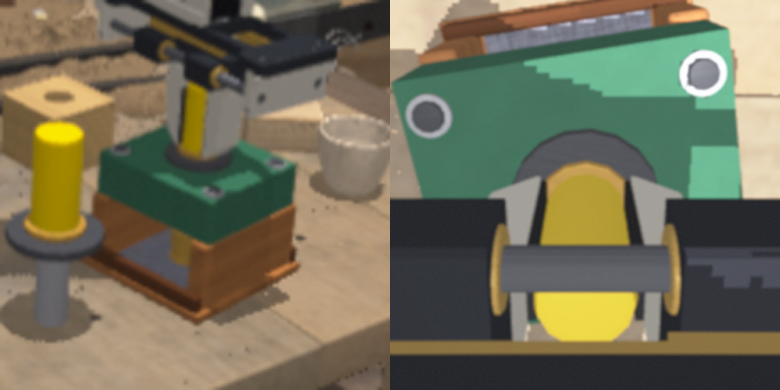

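The guard is on the housing, and the brass bushing shows in the tray opening at crop (180,248). I'll check numerically that it sits on the felt rather than hanging.

Run:
```python
from h import *
s=get_image('side'); h=cv2.cvtColor(s['image'],cv2.COLOR_RGB2HSV)
M=R.from_rotvec(s['attitude']).as_matrix().T; ff=210/np.tan(np.radians(s['vfov'])/2)
def proj(p):
    q=M@(np.array(p)-s['xyz']); a=q[:2]/q[2]; a=a*(1+s['k1']*(a@a)); return (a*ff+[s['cx'],s['cy']]).round(1)
v=s['xyz'][:2]-[.498,-.355]; v=v/np.linalg.norm(v)*.015
for z in (.008,.019,.034,.045): print(z,proj([.498+v[0],-.355+v[1],z]))
m=cv2.inRange(h,(15,110,50),(30,255,255))
for y in range(262,288): print(y,''.join('B' if m[y,x] else '.' for x in range(330,370)))
```

```text
0.008 [350.1 280.3]
0.019 [350.5 275.8]
0.034 [351.1 269.7]
0.045 [351.5 265.2]
262 ....BB..................................
263 .......BB...............................
264 .........BB.............................
265 ...........B............................
266 ..............B........................B
267 ..............BBB....................BB.
268 ..............BBBBB................BB...
269 ..............BBBBBBB............BB.....
270 ..............BBBBBBBBBB.......B........
271 ..............BBBBBBB...BB...BB.........
272 ..............BBBBBBB.....BB............
273 ..............BBBBBBB...................
274 .............BBBBBBBB...................
275 .............BBBBBBBB...................
276 .............BBBBBBBB...................
277 ..............BBBBBBB...................
278 ................BBBBB...................
279 ........................................
280 ........................................
281 ........................................
282 ........................................
283 ........................................
284 ........................................
285 ........................................
286 ........................................
287 ........................................
```

Run:
```python
from h import *
s=get_image('side'); i=cv2.cvtColor(s['image'],4)[245:300,320:380]
cv2.imwrite('pics/b.png',cv2.resize(np.clip(i*1.6,0,255).astype(np.uint8),None,fx=10,fy=10,interpolation=0))
o=observe(); print(o['force'],o['position'])
```

```text
[-3.63783976  2.42848712  8.60799923] [ 0.49803293 -0.35528037  0.10373623]
```

View pics/b.png

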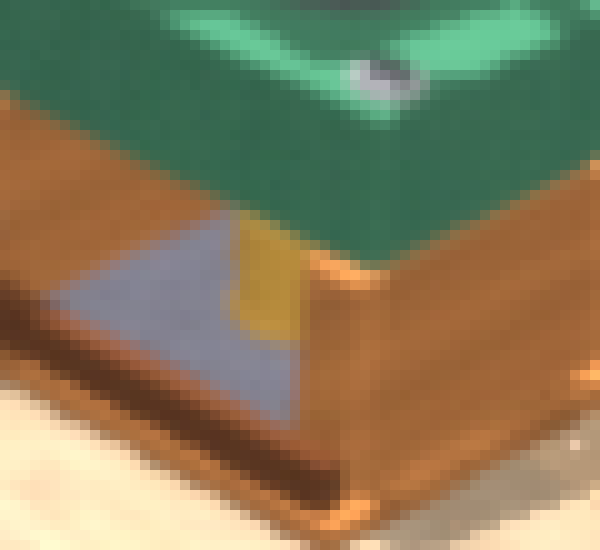

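The bushing was pushed 43 mm, well past release, and its bottom edge at row 279 matches the felt prediction of 280. I'll release and retreat upward.

>>> drive_tool(steps=[[0.4,0,0,0,0],[0.4,0,0,0,0],[0.4,0,0,0,0],[0.4,0,0,0,0],[0.4,0,0,0,0],[0.4,0,0,0,0],[0.4,0,0,0,0],[0.4,0,0,5,0],[0.4,0,0,10,0],[0.4,0,0,15,0],[0.4,0,0,20,0],[0.4,0,0,25,0],[0.4,0,0,25,0],[0.4,0,0,25,0],[0.4,0,0,20,0],[0.4,0,0,10,0],[0.4,0,0,0,0],[0.4,0,0,0,0],[0.4,0,0,0,0]])

```text
clock: 11.42
position: [0.4974, -0.3549, 0.2564]
ee_rot: [-3.141, -0.019, 0.003]
force: [-0.4, 0.4, -0.2]
width: 0.597
gripper_force: 0.0
```

Run:
```python
from h import *
s=get_image('side'); w=get_image('wrist'); o=observe(); print(o['clock'],o['position'],o['force'],o['width'])
a=cv2.resize(cv2.cvtColor(s['image'],4)[190:310,280:420],(455,390),interpolation=2)
b=cv2.resize(cv2.cvtColor(w['image'],4)[120:400,160:400],(334,390))
cv2.imwrite('pics/f.png',np.hstack([a,b]))
```

```text
11.5167 [ 0.49734529 -0.35490472  0.25614396] [ 1.03465619  0.36976913 -0.62415072] 0.5994678802681206
```

View pics/f.png

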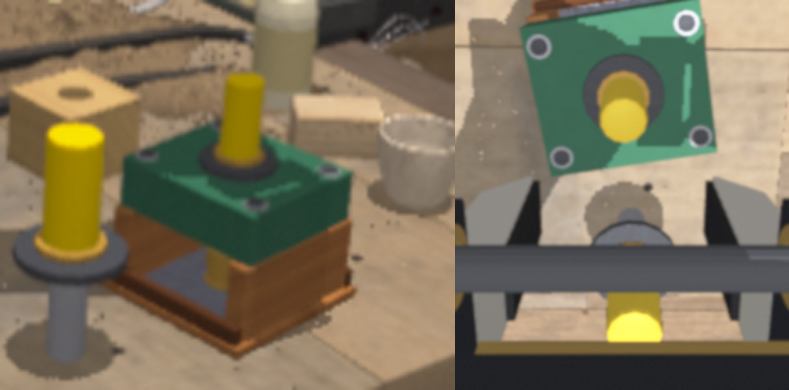

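The drift stands upright in the bore with its guard flat on the housing, and the bushing is in the tray. The gripper is clear, so I'm handing in.

```bash
python3 -c "
from cell import arm
print(arm.sign_off())"
```

```text
the job is handed in; nothing more can be done
None
```

I pushed the bushing out into the catch tray, left the slim yellow drift standing in the bore with its guard on the housing, never touched the fat drift, and handed the job in at about 11.5 s; no verdict was returned.

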